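# Clip the scoop cup's snap-hook handle onto the staple eye

### The arm

A 7-joint arm with a two-finger parallel gripper is mounted at the origin on the work surface. World frame = base frame: x ahead of the robot, y to its left, z up, the work surface at z = 0. Lengths are in m, angles in rad, forces in N, time in s.
With the tool pointing down it reaches from about 0.425 to 0.925 m from the base axis. Payload 6.8 kg.
Tool frame: the origin (TCP) lies on the front face of the gripper's body, between the roots of the fingers; the fingertips stand 73 mm ahead of it and the grasp point (between the pads) lies 54 mm ahead of it (env.nose_length is the distance from the TCP to the fingertips, in m); z points along the fingers, y is the direction in which the jaws open and shut (so a half turn about z gives the same grasp; the last joint's range is limited). The gripper opens to 85 mm and grips with 20 to 120 N. Pads are 22 mm wide; open, the fingers measure 114 mm over their backs; the gripper's body (76 mm by 85 mm) begins 54 mm behind the grasp point. The pads swing forward as they close: fully open they stand 13 mm farther back than shut.
Start: joints at [1.184, 0.477, 0.022, 1.555, -0.011, 1.109, -0.083], TCP at [0.186, -0.649, 0.304] pointing down, gripper open.
Joint ranges: [-2.96, 2.96], [-0.34, 2.1], [-1.41, 1.46], [0.24, 2.44], [-1.37, 4.51], [0.17, 1.92], [-2.96, 2.96]. Speed limits (rad/s): [2.39, 2.39, 3.14, 3.14, 3.14, 3.14, 3.14].

### API

Orientations are given as a unit quaternion [w, x, y, z].
In Python, from cell import env, kin, camera, calibration, job gives the robot as it stands. The module is installed in compiled form; this text tells all that it offers. Calls block until the motion is done:
- env.reach(position, orientation): joint-space move of the TCP to a pose.
- env.movel(position, velocity=0.15, rot=None, stop_force=None): straight line of the TCP; rot=None keeps the orientation; velocity is the mean speed in m/s. With stop_force (N) it stops when the force on the tool has changed by that much, and returns True; else False.
- env.goto_joints(angles): joint-space move.
- env.grip(opening, f_grip=None): finger opening in m; f_grip is the grip in N (None keeps the last); returns when the fingers have stopped.
- env.dwell(seconds).
- kin.inverse_kinematics(position, orientation): joint angles nearest the present ones, or None.
- env.get_state(): the state.
- camera(name): name is "scene" or "side" or "wrist"; returns (picture, depth): 400x640x3 uint8, blue, green, red; 400x640 float32, m along the optical axis (not along the pixel's ray), 0 where there is no reading.
- calibration(name): a dict with "fx", "fy", "cx", "cy" (pixels), "rvec" (rotation vector, rad) and "tvec" (3), from world to camera coordinates, as OpenCV has them. Camera axes: x right, y down, z forward; pixel columns grow to the right and rows downward; lengths in m; the calibration is good to about 2 mm. A picture is of the moment at which its call begins: read the wrist's pose just before it. calibration takes no time and is no camera call; for the wrist camera it gives the pose at the moment of the call.
A pose or a line that the arm cannot do raises env.PlanningError and nothing moves.
- job.job_done(): hands the job in, once; it reports no verdict.
The state is a dict: "time": time; "qpos": joint angles; "joint_velocities": joint speeds; "joint_torque": joint torques, N m; "tcp_pos": TCP position; "orientation": TCP orientation; "force": force on the tool from outside, world axes, zero at the start; "torque": the same for the moment, N m; "opening": finger opening in m.
Only numpy, scipy, OpenCV 4.12 (cv2) and the standard library are available. Lean on these libraries where they do the work, as an engineer would, in place of code of your own. Each camera call takes 0.05 s, during which the arm holds its last target. There are 200 camera calls.

### The job

Put the steel scoop cup away: pick it up and press the sprung gate of its snap-hook handle squarely against the cross-bar of the steel eye on the cedar stand until the bar is in and the gate has snapped shut behind it. Then let go and wait until the cup hangs still by its handle from the eye. Go by feel and do not force it: pressing cup and eye together with more than 20 N is too much. Leave the other things on the table where they are.

Things in the scene. Friction and masses are not known exactly. Their poses are not given: they have to be found in the camera images.
- cup_center (a point): Centre of the round steel scoop cup (60 mm across, 66 mm high, open top, 0.14 to 0.22 kg), on its axis half-way up; it starts standing upright on the table. Axes: z up along the cup, x the way its handle points. The handle is a flat snap hook of 7 mm wire in the x-z plane, reaching to x = 63 mm. Grasp the cup's round body from above, fingers across the handle's direction.
- hook_inside (a point): Middle of the space inside the snap hook, 45 mm from the cup's centre along x, 4 mm above it; axes as the cup's. From the cup's centre: spine strap on the cup's wall, outer face x = 34 mm; lower arm z = -22.5 mm; upper arm z = +17.5 mm (underside +14 mm), dipping 1 mm to its rounded end, the nose, at x = 59.5 mm (outermost 63 mm). Under the nose the outer side is the sprung gate (inner face x = 56.5 mm).
- cup_gate (a point): Point on the outer face of the shut gate where the eye's bar should press: from the cup's centre x = 62.5 mm, y = 0, z = +5 mm. Axes as the cup's. With the bar's centre more than 8 mm above the cup's centre it strikes the fixed nose; with it lower than the cup's centre it may stop on the spine before the gate is free.
- gate (a joint): Angle of the brass gate (27.5 mm long, hinged at its lower end), rad: 0 shut on the nose, up to 1.3 swung in towards the cup. Its spring always drives it shut; it gives at about 2 N and resists with about 5 N, inward at first, then mostly downward on the cup. It snaps shut past the 7 mm bar only in the last few mm before the bar stops hard on the spine, about 28 mm after first touch: press until that is felt.
- eye_root (a point): Where the eye bolt leaves the front of the 36 mm square cedar post (250 mm high), 165 mm over the table. x points into the post, z up. The level oblong eye of 7 mm round steel reaches out along -x; its outer cross-bar, along y (straight for 27 mm, 36 mm clear between the legs, about 40 mm clear behind it), has its centre 62 to 102 mm out: the nuts set it differently each time, so find it by touch. It is rigid.
- stand: The fixed cedar stand that carries the eye; origin under the post's middle on the table, x, y, z as at eye_root, which lies at x = -18 mm, z = 165 mm. Steel foot x -110 to 50 mm, y -65 to 65 mm, 12 mm high. The hook goes on with the cup upright, the cup's x along this x, pushed along +x, upper arm above the cross-bar and gate into the eye. Let go, the cup tips about the bar and sways for some seconds.
- pot: Bystander: grey ceramic pot with a leafy plant, 128 mm across, 110 mm high (leaves to 160 mm, 200 mm across). Origin at its underside. Leave alone.
- saucer: Bystander: orange silicone saucer, 136 mm across, 18 mm high; origin at its underside. Leave alone.
- seedling: Bystander: small terracotta pot with a seedling standing in the orange saucer, 66 mm across, 60 mm high. Leave alone.
- trowel: Bystander: hand trowel lying on the table, 310 mm long; origin near its middle. Leave alone.
- sprayer: Bystander: clear spray bottle with a green head, 76 mm across, 181 mm high. Leave alone.
- potstack: Bystander: stack of black plastic nursery pots, 85 mm across, 126 mm high. Leave alone.
There are look-alikes about, which are no part of the job. Leave any blue or purple look-alike of the part that bears cup_center alone.

How it is judged:
On the way:
1. the eye's cross-bar presses the sprung gate inward (value of joint gate above 0.4 rad and contact force between cup and stand above 0.5 N and distance between cup_gate and eye_root below 0.11 m), for 0.1 s.
At the end, for the whole second after the job is handed in: The cup hangs by its closed snap hook from the eye: gate shut (under 0.1 rad), cup tipped 0.7 to 1.6 rad from upright as it hangs freely, its centre 85 to 130 mm above the table and 40 to 130 mm from eye_root in plan, borne by the stand and not by the table, slower than 0.1 m/s (value of joint gate below 0.1 rad and angle between cup_center's own z axis and vertical between 0.7 and 1.6 rad and height (world z) of cup_center between 0.085 and 0.13 m and horizontal distance between cup_center and eye_root between 0.04 and 0.13 m and contact force between cup and stand above 0.3 N and contact force between cup and table below 0.05 N and linear speed of cup below 0.1 m/s); the robot touches nothing.
It fails at once if the robot, holding the cup, presses it against the eye with more than 20 N (contact force between cup and stand above 20 N and contact force between the fingers and cup above 5 N).
It fails at once if a bystander is moved more than 25 mm (distance of any of pot, saucer, seedling, trowel, sprayer, potstack from where it was at the start of the episode above 0.025 m).
It also fails if it takes over 64 s, if anything falls off the work surface, if the arm or the gripper's body presses on something with over 40 N, if the wrist force passes 120 N, or if a joint passes its speed limit or range.

## Working session

There is one attempt and no reset: what is moved stays moved. The work goes in short steps, each a Python script; the robot and the scene stay as the last script left them, time stands still between calls to the robot, and variables do not carry over. Pictures are saved under pics/ and viewed, about 8 in all and at most 12, crops included, and the job is handed in when it is done.

```bash
mkdir -p pics; cat > h.py <<'E'
import numpy as np, cv2
from cell import env, kin, camera, calibration, job
def cal(n):
    c=calibration(n); R=cv2.Rodrigues(np.array(c["rvec"],float))[0]; return c,R,np.array(c["tvec"],float).ravel()
def pts(n,depth,c=None):
    c,R,t=c or cal(n); v,u=np.mgrid[:400,:640]
    P=np.stack([(u-c["cx"])/c["fx"]*depth,(v-c["cy"])/c["fy"]*depth,depth],-1)
    return (P-t)@R
def proj(n,X):
    c,R,t=cal(n); q=R@np.array(X)+t; return q[0]/q[2]*c["fx"]+c["cx"],q[1]/q[2]*c["fy"]+c["cy"]
E
python3 - <<'E'
from h import *
for n in("scene","side"):
    cc=cal(n); p,d=camera(n); cv2.imwrite(f"pics/{n}0.png",p); np.savez(f"{n}0.npz",p=p,d=d,X=pts(n,d,cc))
    print(n,-cc[1].T@cc[2],cc[1][2],(d>0).mean())
print(env.get_state())
E
```

```text
scene [1.28683545 0.76301305 1.00921397] [-0.52877783 -0.55434567 -0.64272458] 0.994875
side [ 0.23594713 -1.22166079  1.17213373] [ 0.20211185  0.75094147 -0.62867933] 0.9959296875
{'time': 0.1, 'qpos': array([ 1.18388513,  0.47771928,  0.02237827,  1.55634768, -0.01150749,
        1.10929122, -0.08311405]), 'joint_velocities': array([-1.13011672e-03, -1.80920339e-03, -3.46561319e-03, -2.47406990e-03,
       -1.56364702e-05, -4.56551772e-04,  7.57055069e-04]), 'joint_torque': array([ 4.81621057e-03, -5.97756422e+01,  1.61371775e+00, -2.81953794e+01,
        1.27825429e-02,  5.00193695e-03,  2.88025501e-05]), 'tcp_pos': array([ 0.18563523, -0.64854495,  0.30302436]), 'orientation': array([-7.99067336e-04,  9.90300446e-01,  1.38940121e-01, -1.77037226e-04]), 'force': array([-0.31441399,  0.01151791, -0.728009  ]), 'torque': array([-0.02079905,  0.02279999, -0.01776307]), 'opening': 0.08533468305587752}
```

View pics/scene0.png

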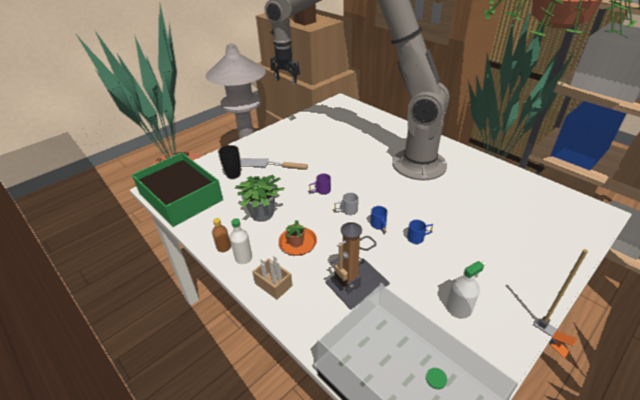

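View pics/side0.png

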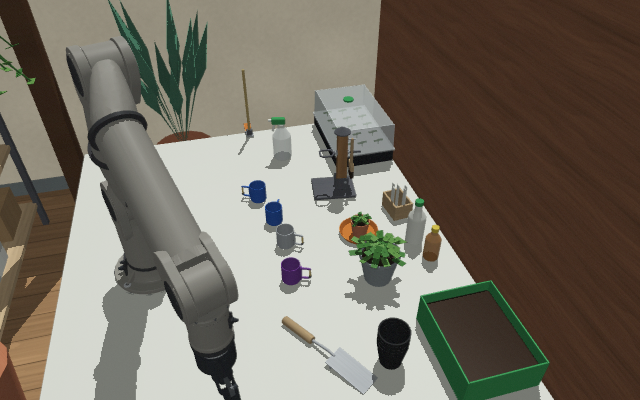

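Scene: the steel cup is at about (349,204), with purple and blue look-alikes at (322,184), (379,217) and (418,232). The stand is at (350,265) with its eye at (367,243). In the side view the cup is at (286,237), its handle to the right, and the stand is at (342,165). Next I'll measure from the depth.

```bash
python3 - <<'E'
from h import *
S={n:np.load(n+"0.npz") for n in("scene","side")}
seed={"scene":((349,204),(350,260)),"side":((286,237),(342,160))}
allc=[];
for n in S:
    X=S[n]["X"]; (u,v),(a,b)=seed[n]
    W=X[v-30:v+30,u-35:u+35].reshape(-1,3); c0=np.median(X[v-3:v+3,u-3:u+3].reshape(-1,3),0)
    W=W[(W[:,2]>.008)&(W[:,2]<.09)&(np.linalg.norm(W[:,:2]-c0[:2],axis=1)<.1)]
    print(n,"cup seed",c0,len(W),W.min(0),W.max(0)); allc.append(W)
    c0=np.median(X[b-3:b+3,a-3:a+3].reshape(-1,3),0)
    W=X.reshape(-1,3); W=W[np.linalg.norm(W[:,:2]-c0[:2],axis=1)<.17]
    foot=W[(W[:,2]>.007)&(W[:,2]<.017)]; 
    r=cv2.minAreaRect((foot[:,:2]*1000).astype(np.float32)); print("foot rect",c0,len(foot),r)
    post=W[(W[:,2]>.185)&(W[:,2]<.24)]; print("post",len(post),cv2.minAreaRect((post[:,:2]*1000).astype(np.float32)))
    eye=W[(W[:,2]>.155)&(W[:,2]<.175)]; print("eye",len(eye),cv2.minAreaRect((eye[:,:2]*1000).astype(np.float32)))
    np.save(n+"_stand.npy",W)
# plot top views
im=np.full((600,800,3),255,np.uint8)
for W,col in zip(allc,((255,0,0),(0,0,255))):
    m=W.mean(0)
    for p in W: cv2.circle(im,(int(200+(p[0]-allc[0][:,0].mean())*2000),int(200-(p[1]-allc[0][:,1].mean())*2000)),1,col,-1)
print("cup plot centre",allc[0].mean(0))
s0=np.load("side_stand.npy").mean(0)
for n,col in(("scene",(255,0,0)),("side",(0,0,255))):
    for p in np.load(n+"_stand.npy"):
        if p[2]<.007: continue
        c=col if p[2]<.02 else ((0,160,0) if .155<p[2]<.175 else (200,200,200))
        cv2.circle(im,(int(580+(p[0]-s0[0])*1200),int(300-(p[1]-s0[1])*1200)),1,c,-1)
print("stand plot centre",s0)
for i,n in enumerate(S):
    (u,v),(a,b)=seed[n]; crop=S[n]["p"][v-25:v+25,u-35:u+35]
    im[400+0:600,i*200:i*200+200]=cv2.resize(crop,(200,200))
cv2.imwrite("pics/top.png",im)
E
```

```text
scene cup seed [0.45722569 0.00634065 0.05330076] 408 [ 0.40191382 -0.04398062  0.00800173] [0.48962817 0.10465038 0.07063247]
foot rect [0.72056817 0.25580476 0.15584335] 1138 ((734.0445556640625, 222.24166870117188), (161.2180633544922, 286.1894836425781), 82.31594848632812)
post 290 ((715.6992797851562, 242.50355529785156), (31.46923828125, 67.3045425415039), 53.177955627441406)
eye 694 ((725.7354736328125, 312.4668884277344), (231.07342529296875, 150.07461547851562), 66.00679016113281)
side cup seed [ 0.43127292 -0.03498581  0.05380251] 458 [ 0.3328183  -0.04507318  0.00816219] [0.50876416 0.0288767  0.06967251]
foot rect [0.69689192 0.22333254 0.14173592] 682 ((688.6959228515625, 236.2645263671875), (294.22796630859375, 302.9957580566406), 83.08037567138672)
post 192 ((714.2849731445312, 228.5073699951172), (31.21622085571289, 65.27494049072266), 79.9599838256836)
eye 167 ((693.8381958007812, 245.52609252929688), (60.34755325317383, 153.3114776611328), 88.52312469482422)
cup plot centre [0.44116065 0.00327661 0.04250949]
stand plot centre [0.69225364 0.21266355 0.03781547]
```

View pics/top.png

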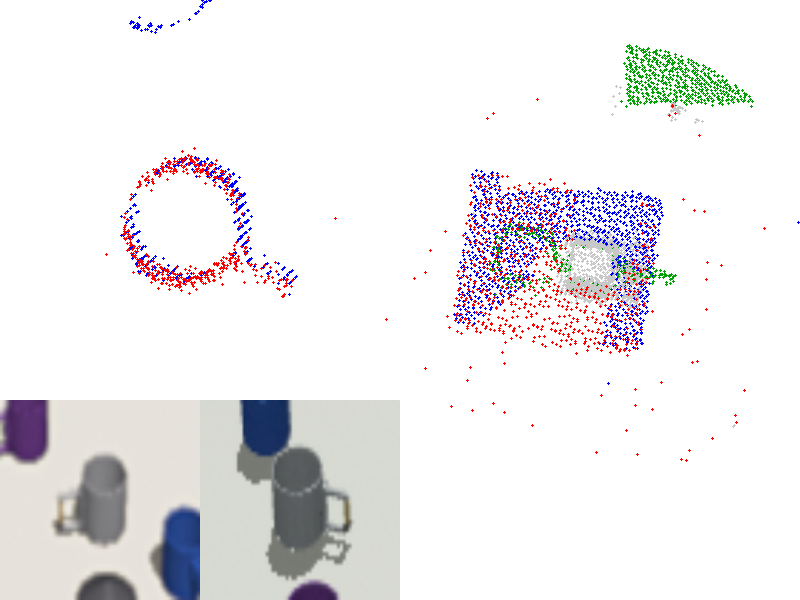

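The depth top view is clean: cup circle with handle pointing about -20° and the stand with its eye towards -x, yawed about -8°. Now I'll fit both.

```bash
python3 - <<'E'
from h import *
from scipy.optimize import least_squares
S={n:np.load(n+"0.npz") for n in("scene","side")}
c=np.array([.431,-.001])
for it in range(2):
  for n in("scene","side","both"):
    W=np.concatenate([S[m]["X"].reshape(-1,3) for m in S if n in(m,"both")])
    d=np.linalg.norm(W[:,:2]-c,axis=1)
    B=W[(W[:,2]>.01)&(W[:,2]<.075)&(d<.037)&(d>.022)]
    f=least_squares(lambda q:np.hypot(*(B[:,:2]-q[:2]).T)-.030,c,loss="soft_l1",f_scale=.002).x
    H=W[(W[:,2]>.01)&(W[:,2]<.07)&(d<.07)&(d>.042)]; 
    a=np.arctan2(H[:,1]-f[1],H[:,0]-f[0]); H=H[abs(a+.35)<.4]; a=a[abs(a+.35)<.4]
    print(n,"cup",f,"yaw",np.degrees(np.median(a)),len(H),"rmax",np.hypot(*(H[:,:2]-f).T).max(),"ztop",np.percentile(B[:,2],99))
  c=f
W=np.concatenate([np.load(n+"_stand.npy") for n in S])
s0=np.array([.692,.2127])
F=W[(W[:,2]>.009)&(W[:,2]<.015)&(np.hypot(*(W[:,:2]-s0-[.005,0]).T)<.115)]
r=cv2.minAreaRect((F[:,:2]*1000).astype(np.float32)); print("foot",r)
P=W[(W[:,2]>.18)&(W[:,2]<.235)&(np.hypot(*(W[:,:2]-s0-[.017,0]).T)<.06)]
print("post",len(P),cv2.minAreaRect((P[:,:2]*1000).astype(np.float32)))
th=np.radians(-8); R=np.array([[np.cos(th),-np.sin(th)],[np.sin(th),np.cos(th)]])
for deg in (-10,-9,-8,-7,-6,-5):
    th=np.radians(deg); R=np.array([[np.cos(th),-np.sin(th)],[np.sin(th),np.cos(th)]])
    q=F[:,:2]@R; lo,hi=np.percentile(q,1,axis=0),np.percentile(q,99,axis=0); print(deg,"foot ext",hi-lo,"centre world",R@((lo+hi)/2), end=" ")
    q=P[:,:2]@R; lo,hi=np.percentile(q,3,axis=0),np.percentile(q,97,axis=0); print("post",hi-lo,R@((lo+hi)/2))
E=W[(W[:,2]>.155)&(W[:,2]<.178)&(W[:,0]<.678)&(W[:,0]>.6)&(abs(W[:,1]-.215)<.06)]
th=np.radians(-8); R=np.array([[np.cos(th),-np.sin(th)],[np.sin(th),np.cos(th)]])
q=E[:,:2]@R; print("eye",len(E),np.percentile(q,[1,50,99],axis=0),E[:,2].mean()); np.save("eye.npy",E)
E
```

```text
scene cup [ 0.43389794 -0.00660534] yaw -30.212680892917792 35 rmax 0.0640246649431339 ztop 0.06928415043201601
side cup [ 0.43266691 -0.00650299] yaw -33.81283219154223 37 rmax 0.06375046333774635 ztop 0.06751931206002332
both cup [ 0.43331455 -0.00651115] yaw -31.58998422339039 72 rmax 0.06455386121636267 ztop 0.06892022914147815
scene cup [ 0.43459139 -0.00745877] yaw -28.777975815702767 30 rmax 0.06296409699042925 ztop 0.06920974468913692
side cup [ 0.43361118 -0.00786737] yaw -32.61584046820633 33 rmax 0.06223644806629386 ztop 0.06837189760518954
both cup [ 0.43415764 -0.00769784] yaw -30.44513464825695 63 rmax 0.06318032618021979 ztop 0.06897622362974327
foot ((692.7060546875, 239.07290649414062), (136.77696228027344, 201.52322387695312), 84.0563735961914)
post 493 ((716.4320068359375, 236.13250732421875), (46.468326568603516, 67.30815887451172), 81.42045593261719)
-10 foot ext [0.15507663 0.13039558] centre world [0.67406249 0.24334911] post [0.05905996 0.04069825] [0.71413824 0.23740488]
-9 foot ext [0.1554118  0.12924283] centre world [0.67414407 0.24314784] post [0.05920323 0.04074371] [0.71418035 0.23757467]
-8 foot ext [0.15573728 0.12939323] centre world [0.67382889 0.24227681] post [0.05930071 0.04066577] [0.71425234 0.2379011 ]
-7 foot ext [0.15620925 0.12889007] centre world [0.67336451 0.24184406] post [0.05928751 0.040572  ] [0.71435776 0.23821532]
-6 foot ext [0.15726588 0.12804455] centre world [0.67337119 0.24137141] post [0.05948533 0.04045825] [0.71433959 0.23855786]
-5 foot ext [0.15831081 0.12764522] centre world [0.67352164 0.24073838] post [0.0596817  0.04051782] [0.71428589 0.23891946]
eye 156 [[0.57788209 0.30674996]
 [0.60285423 0.34133553]
 [0.63668181 0.36157558]] 0.16764117489025862
```

```bash
cat >> h.py <<'E'
def Q(deg):
    a=np.radians(deg)/2; return [0,float(np.cos(a)),float(np.sin(a)),0]
E
python3 - <<'E'
from h import *
env.reach([.61,.245,.42],Q(-8))
cc=cal("wrist"); p,d=camera("wrist"); cv2.imwrite("pics/w1.png",p); np.savez("w1.npz",p=p,d=d,X=pts("wrist",d,cc))
s=env.get_state(); print(s["time"],s["tcp_pos"],s["force"],"cam",-cc[1].T@cc[2],cc[1])
E
```

```text
3.625 [0.61039182 0.24423448 0.41983752] [-0.08647057 -1.04581774 -0.13022368] cam [0.68201529 0.23318738 0.48950127] [[-1.40381114e-01 -9.90097412e-01 -5.07350300e-04]
 [-9.49763943e-01  1.34517624e-01  2.82583549e-01]
 [-2.79716993e-01  4.01512565e-02 -9.59242556e-01]]
```

View pics/w1.png

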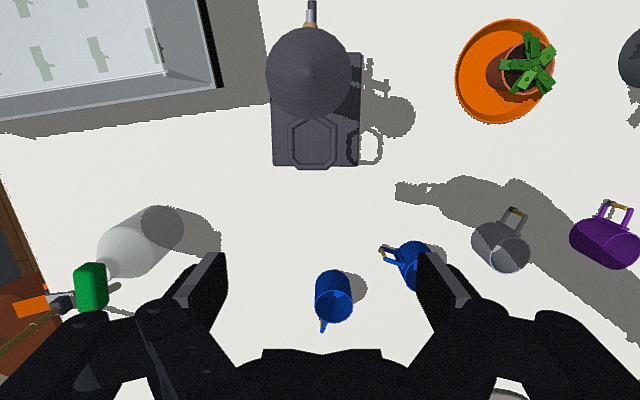

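The wrist view shows the oblong eye at (313,145) with its cross-bar near row 167. The foot is from (271,50) to (361,168), and the steel cup at (500,245) has its brass gate at (517,210). I'll measure the eye, foot and cup from this.

```bash
python3 - <<'E'
from h import *
z=np.load("w1.npz"); X=z["X"]
def rect(m,box):
    u0,v0,u1,v1=box; k=np.zeros(m.shape,bool); k[v0:v1,u0:u1]=True; W=X[m&k]; return W
E=rect((X[...,2]>.155)&(X[...,2]<.178),(280,100,350,180))
F=rect((X[...,2]>.006)&(X[...,2]<.018),(255,40,375,185))
T=rect((X[...,2]>.24)&(X[...,2]<.32),(255,10,365,120))
print("eye",len(E),E[:,2].mean(),cv2.minAreaRect((E[:,:2]*1e3).astype(np.float32)))
print("foot",len(F),F[:,2].mean(),cv2.minAreaRect((F[:,:2]*1e3).astype(np.float32)))
print("cap",len(T),cv2.minEnclosingCircle((T[:,:2]*1e3).astype(np.float32)))
for deg in(-10,-9,-8,-7,-6):
    a=np.radians(deg);R=np.array([[np.cos(a),-np.sin(a)],[np.sin(a),np.cos(a)]])
    q=E[:,:2]@R; f=F[:,:2]@R
    # edge slopes: front edge of eye, sides
    lo=q.min(0);hi=q.max(0)
    fl,fh=np.percentile(f,.3,axis=0),np.percentile(f,99.7,axis=0)
    print(deg,"eye ext",hi-lo,"front mid",R@[lo[0],(lo[1]+hi[1])/2],"foot",fh-fl,"front mid",R@[fl[0],(fl[1]+fh[1])/2], "eye y - foot y",(lo[1]+hi[1]-fl[1]-fh[1])/2,"x",lo[0]-fl[0])
# cup
c=np.array([.434,-.0077])
W=X.reshape(-1,3); d=np.linalg.norm(W[:,:2]-c,axis=1)
B=W[(W[:,2]>.062)&(W[:,2]<.072)&(d<.05)&(d>.01)]
from scipy.optimize import least_squares
print("rim",len(B),least_squares(lambda q:np.hypot(*(B[:,:2]-q[:2]).T)-q[2],[*c,.029],loss="soft_l1",f_scale=.001).x)
H=W[(W[:,2]>.012)&(W[:,2]<.06)&(d<.075)&(d>.045)]; a=np.degrees(np.arctan2(H[:,1]-c[1],H[:,0]-c[0]));k=abs(a+30)<25
print("handle",k.sum(),np.median(a[k]),a[k].min(),a[k].max(),d[(W[:,2]>.012)&(W[:,2]<.06)&(d<.075)&(d>.045)][k].max())
E
```

```text
eye 1018 0.16741899568481156 ((645.837890625, 247.78236389160156), (49.831459045410156, 51.73799133300781), 82.1599349975586)
foot 4536 0.011565096386333152 ((673.1995849609375, 244.04470825195312), (130.2212677001953, 160.04383850097656), 81.6085205078125)
cap 6246 ((702.8379516601562, 239.42103576660156), 29.890979766845703)
-10 eye ext [0.05265413 0.05005278] front mid [0.61990389 0.25272565] foot [0.15916308 0.12962481] front mid [0.59502787 0.25701683] eye y - foot y 9.369000821404794e-05 x 0.025243255921012397
-9 eye ext [0.05221273 0.04992014] front mid [0.62005264 0.252045  ] foot [0.15804742 0.12920753] front mid [0.59497927 0.25611236] eye y - foot y -9.494461889172912e-05 x 0.025400954803107556
-8 eye ext [0.05178987 0.04983821] front mid [0.62019967 0.2514068 ] foot [0.15773582 0.12960921] front mid [0.59409538 0.25511498] eye y - foot y -3.9073973259334815e-05 x 0.026366320649166552
-7 eye ext [0.05180496 0.05006612] front mid [0.61994847 0.25096761] foot [0.1579744  0.13083978] front mid [0.59319297 0.25363807] eye y - foot y 0.000610118992358577 x 0.026881514186784305
-6 eye ext [0.05187017 0.05061482] front mid [0.61964909 0.2505448 ] foot [0.15771579 0.13265003] front mid [0.59234011 0.25220922] eye y - foot y 0.001199265339966754 x 0.027333361126694933
rim 264 [ 0.43448005 -0.00818548  0.02870489]
handle 169 -28.929236220107814 -34.964613472879094 -25.202687308702476 0.0640492936723608
```

```bash
python3 - <<'E'
from h import *
c=np.array([.4343,-.008]); a=np.radians(-30.5); R=np.array([[np.cos(a),-np.sin(a)],[np.sin(a),np.cos(a)]])
W=np.concatenate([np.load(n+".npz")["X"].reshape(-1,3) for n in("scene0","side0","w1")])
q=(W[:,:2]-c)@R; near=(abs(q[:,0])<.09)&(abs(q[:,1])<.13)&(W[:,2]>.01)&(W[:,2]<.2)&(np.hypot(*q.T)>.036)
N=q[near]; k=(abs(N[:,0])<.03)
print("along jaw +",N[k&(N[:,1]>0),1].min(initial=9),"-",N[k&(N[:,1]<0),1].max(initial=-9))
h=W[near&(abs(q[:,1])<.012)&(q[:,0]>.03)&(q[:,0]<.07)]; print("handle max x",((h[:,:2]-c)@R)[:,0].max())
pl=q[(W[:,2]>.094)&(W[:,2]<.3)&(np.hypot(*q.T)<.2)]; print("tall near",np.hypot(*pl.T).min(initial=9), np.median(pl,0) if len(pl) else None)
env.reach([*c,.22],Q(-30.5)); env.grip(.085)
p,d=camera("wrist"); cv2.imwrite("pics/w2.png",p)
cc=cal("wrist"); X=pts("wrist",d,cc).reshape(-1,3); q=(X[:,:2]-c)@R
A=X[(X[:,2]>.045)&(X[:,2]<.056)&(q[:,0]>.037)&(q[:,0]<.066)&(abs(q[:,1])<.02)]; qa=(A[:,:2]-c)@R
print("arm",len(qa),np.percentile(qa,[2,50,98],axis=0), np.polyfit(qa[:,0],qa[:,1],1))
B=X[(X[:,2]>.063)&(X[:,2]<.07)&(np.hypot(*q.T)<.04)]
from scipy.optimize import least_squares
print("rim",len(B),least_squares(lambda s:np.hypot(*(B[:,:2]-s[:2]).T)-s[2],[*c,.029],loss="soft_l1",f_scale=.001).x, env.get_state()["time"],env.get_state()["tcp_pos"])
E
```

```text
along jaw + 0.033827532780201765 - -0.034859204868794624
handle max x 0.06363679424526766
tall near 9.0 None
arm 347 [[ 0.03759774 -0.00429294]
 [ 0.04990044 -0.0012654 ]
 [ 0.06190661  0.00238098]] [ 0.00047831 -0.00097087]
rim 751 [ 0.43383718 -0.00916457  0.02861821] 5.2667 [ 0.43489536 -0.00738369  0.2202797 ]
```

View pics/w2.png

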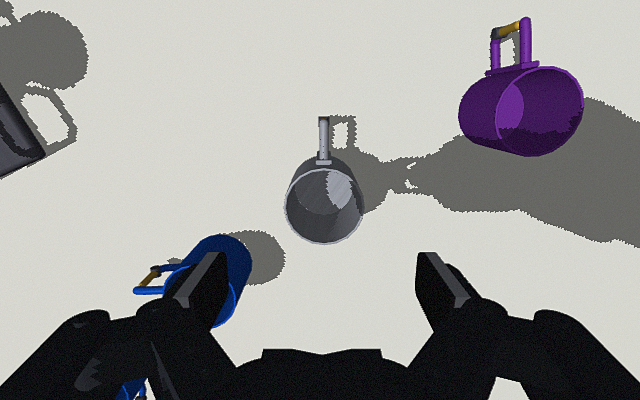

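The handle lines up with the tool: at (323,140) it points straight up the image, and the cup rim is centred at (325,205). The blue look-alike at (225,270) is clear of the fingers' path. Next: grasp and lift.

```bash
python3 - <<'E'
from h import *
c=[.434,-.0088]
print(env.movel([*c,.14],.15)); print(env.movel([*c,.086],.08,stop_force=12))
s=env.get_state();print(s["tcp_pos"],s["force"])
env.grip(.05,f_grip=90); s=env.get_state();print(s["opening"],s["force"],s["tcp_pos"])
env.movel([*c,.30],.15); s=env.get_state();print(s["opening"],s["force"],s["tcp_pos"],s["time"])
env.dwell(.2)
cc=cal("wrist");p,d=camera("wrist");cv2.imwrite("pics/w3.png",p);np.savez("w3.npz",X=pts("wrist",d,cc))
X=pts("wrist",d,cc); T=np.array(s["tcp_pos"]); a=np.radians(-30.5); R=np.array([[np.cos(a),-np.sin(a)],[np.sin(a),np.cos(a)]])
q=np.concatenate([(X[...,:2]-T[:2])@R,X[...,2:]-T[2]],-1).reshape(-1,3)
A=q[(q[:,0]>.037)&(q[:,0]<.07)&(abs(q[:,1])<.02)&(abs(q[:,2]+.032)<.012)]
print("upper arm rel tcp",len(A),np.percentile(A,[2,50,98],axis=0),np.polyfit(A[:,0],A[:,1],1),np.polyfit(A[:,0],A[:,2],1))
E
```

```text
False
False
[ 0.43426138 -0.0086942   0.08630214] [ 0.60088447  0.1165457  -0.37486289]
0.058944507855519995 [-3.68844623  0.153826   12.41924563] [ 0.43434713 -0.00873909  0.08700576]
0.05860302088716782 [-0.36551529 -0.290188   -3.24455793] [ 0.43353158 -0.00886185  0.29922452] 8.7333
upper arm rel tcp 1545 [[ 0.03757302 -0.00349988 -0.03690872]
 [ 0.05002916 -0.00011714 -0.03418267]
 [ 0.06171947  0.00324895 -0.03244589]] [ 0.00542577 -0.00039514] [-0.05573274 -0.03155986]
```

View pics/w3.png

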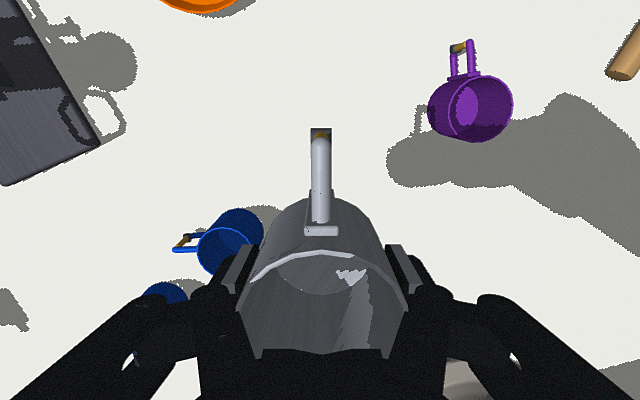

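The cup is held square: handle at (320,175) straight ahead, yaw within 0.3°, pitch about 1°. I'll carry it to in front of the eye and touch gently.

```bash
cat >> h.py <<'E'
YAW=-8.1; D=np.array([np.cos(np.radians(YAW)),np.sin(np.radians(YAW)),0]); BAR=np.array([.6237,.2509,.165])
def tcp_for(s,h=.005):  # cup centre s m along D from bar (negative = in front), bar h above cup centre
    return BAR+s*D+np.array([0,0,.0545-h])
def st(tag,f0=0):
    s=env.get_state(); f=np.array(s["force"])-f0; t=np.array(s["tcp_pos"])
    L=np.array([-D[1],D[0],0]); e=t-tcp_for(0)
    print(tag,"t%.2f s=%.1f lat=%.1f dz=%.1f mm F along %.1f lat %.1f z %.1f"%(s["time"],*(1e3*np.array([e@D,e@L,e[2]])),f@D,f@L,f[2])); return s
E
python3 - <<'E'
from h import *
p=tcp_for(-.091); env.reach([p[0],p[1],.30],Q(YAW)); env.movel(list(p),.1); env.dwell(.3)
s=st("pre"); f0=np.array(s["force"]); np.save("f0.npy",f0)
cc=cal("wrist");pp,d=camera("wrist");X=pts("wrist",d,cc);cv2.imwrite("pics/w4.png",pp)
for c in ("scene","side"):
    im,_=camera(c); u,v=map(int,proj(c,BAR)); cv2.imwrite(f"pics/{c}4.png",cv2.resize(im[v-40:v+60,u-60:u+60],None,fx=5,fy=5))
q=(X-BAR)@np.array([D,[-D[1],D[0],0],[0,0,1]]).T; q=q.reshape(-1,3)
e=q[(abs(q[:,2])<.009)&(q[:,0]>-.012)&(q[:,0]<.05)&(abs(q[:,1])<.04)]
if len(e): print("eye rel",len(e),np.percentile(e,[2,50,98],axis=0))
A=q[(q[:,0]>-.055)&(q[:,0]<-.02)&(abs(q[:,1])<.015)&(q[:,2]>.0)&(q[:,2]<.03)]; print("arm rel",len(A),np.percentile(A,[2,50,98],axis=0))
E
```

```text
pre t11.41 s=-90.8 lat=0.1 dz=0.4 mm F along 0.2 lat -0.7 z -2.5
eye rel 4337 [[-4.34820236e-03 -2.34579214e-02  8.68263004e-05]
 [ 1.54058197e-03  1.31288123e-04  2.61246263e-03]
 [ 1.34433936e-02  2.37410304e-02  4.29260500e-03]]
arm rel 1610 [[-0.05446045 -0.00392773  0.01215916]
 [-0.04126243 -0.00054613  0.01540514]
 [-0.02931012  0.00280364  0.01711845]]
```

View pics/w4.png

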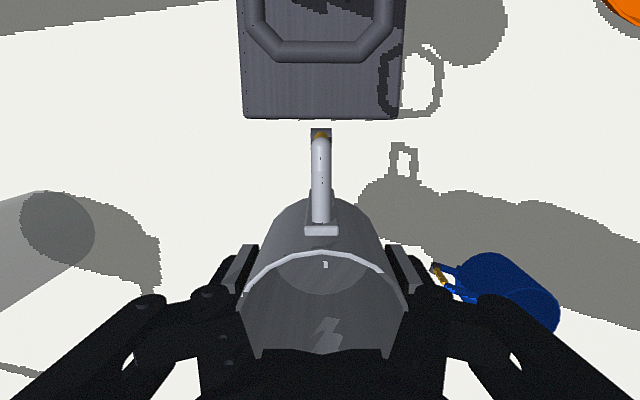

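The hook at (320,170) points squarely at the middle of the cross-bar at (320,52), with heights as planned. I'll touch first, then press in small guarded steps.

```bash
python3 - <<'E'
from h import *
f0=np.load("f0.npy")
r=env.movel(list(tcp_for(-.056)),.02,stop_force=1.8); s=st("touch %s"%r,f0)
p=np.array(s["tcp_pos"]); 
s0=(p-tcp_for(0))@D
for i in range(1,4):
    r=env.movel(list(tcp_for(s0+.003*i)),.02,stop_force=6); st("step %d %s"%(i,r),f0)
    if r: break
E
```

```text
touch True t12.78 s=-65.1 lat=-0.4 dz=-1.0 mm F along -2.3 lat -0.1 z 1.2
step 1 False t13.11 s=-62.6 lat=-0.2 dz=-0.5 mm F along -3.7 lat -0.3 z -0.9
step 2 False t13.41 s=-59.2 lat=-0.1 dz=-0.2 mm F along -2.6 lat 1.2 z 0.0
step 3 False t13.71 s=-56.1 lat=0.1 dz=-0.0 mm F along -3.0 lat 0.5 z -0.7
```

The gate is giving at about 3 N, with first touch at s = -65 mm, as predicted. I'll continue to the hard stop.

```bash
python3 - <<'E'
from h import *
f0=np.load("f0.npy")
for t in [-.053,-.050,-.047,-.044,-.042,-.040,-.039,-.038,-.037,-.036,-.035,-.034]:
    r=env.movel(list(tcp_for(t)),.015,stop_force=6); s=st("%.0f %s"%(t*1e3,r),f0)
    if (np.array(s["force"])-f0)@D<-9 or r: break
E
```

```text
-53 False t14.07 s=-53.0 lat=0.1 dz=-0.1 mm F along -4.4 lat 2.3 z -1.8
-50 False t14.42 s=-49.8 lat=-0.1 dz=-0.2 mm F along -3.6 lat 0.9 z -2.7
-47 False t14.77 s=-46.7 lat=-0.1 dz=-0.1 mm F along -2.3 lat 1.1 z -2.4
-44 False t15.12 s=-43.5 lat=-0.2 dz=-0.1 mm F along -1.8 lat 1.6 z -3.5
-42 False t15.40 s=-41.4 lat=-0.2 dz=-0.1 mm F along 1.0 lat 1.1 z -5.4
-40 False t15.68 s=-39.3 lat=-0.2 dz=-0.1 mm F along 1.8 lat 1.8 z -7.1
-39 False t15.93 s=-38.7 lat=-0.2 dz=-0.1 mm F along 1.0 lat 0.3 z -5.3
-38 False t16.18 s=-37.7 lat=-0.1 dz=-0.0 mm F along 0.7 lat 0.6 z -7.1
-37 False t16.43 s=-37.5 lat=0.4 dz=0.5 mm F along -3.6 lat -0.0 z -0.0
-36 False t16.68 s=-37.4 lat=0.4 dz=0.4 mm F along -6.7 lat -2.1 z 1.8
-35 False t16.93 s=-37.2 lat=0.5 dz=0.3 mm F along -9.2 lat -1.5 z 3.5
```

The downward gate force (-7 N) vanished at s = -37.5 and the push then met a hard stop, so the gate seems to have snapped shut. A pull-back test should be held by the shut gate at about s = -53.

```bash
python3 - <<'E'
from h import *
f0=np.load("f0.npy")
env.movel(list(tcp_for(-.045)),.03); st("back",f0)
r=env.movel(list(tcp_for(-.058)),.02,stop_force=4); st("pull %s"%r,f0)
env.movel(list(tcp_for(-.046)),.03); env.dwell(.2); st("ease",f0)
r=env.movel(list(tcp_for(-.046,.012)),.02,stop_force=2.5); st("lower %s"%r,f0)
for c in ("scene","side"):
    im,_=camera(c); u,v=map(int,proj(c,BAR)); cv2.imwrite(f"pics/{c}5.png",cv2.resize(im[v-40:v+40,u-50:u+50],None,fx=4,fy=4))
cv2.imwrite("pics/both5.png",np.hstack([cv2.imread("pics/scene5.png"),cv2.imread("pics/side5.png")]))
E
```

```text
back t17.42 s=-44.6 lat=0.1 dz=0.3 mm F along -0.1 lat 1.0 z 1.2
pull True t17.92 s=-53.8 lat=-0.4 dz=-0.4 mm F along 2.4 lat 1.0 z 2.0
ease t18.54 s=-46.2 lat=0.0 dz=-0.1 mm F along -0.4 lat 0.9 z 1.5
lower True t18.91 s=-45.9 lat=0.1 dz=-6.7 mm F along -0.4 lat 0.1 z 7.3
```

View pics/both5.png

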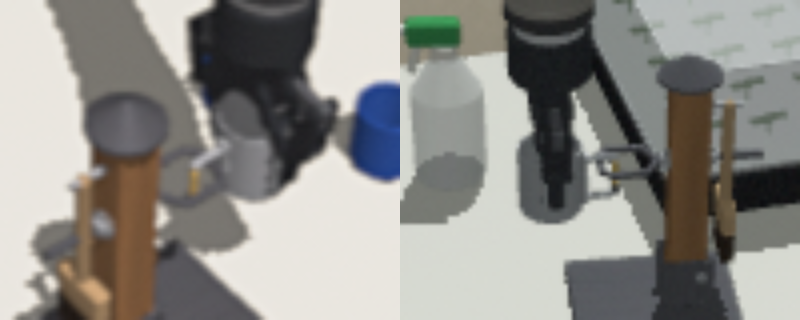

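The pull test was held at s = -53.8 and the upper arm rests on the bar after lowering. The brass gate looks shut behind the bar in both views, at (195,180) and (615,175). Releasing now.

```bash
python3 - <<'E'
from h import *
env.grip(.085); env.dwell(1.0); s=st("open"); t=np.array(s["tcp_pos"])
env.movel([t[0],t[1],.36],.1); b=t-.06*D; env.movel([b[0],b[1],.40],.15); env.dwell(8)
im0=None
for c in ("scene","side"):
    cc=cal(c); im,d=camera(c); u,v=map(int,proj(c,BAR)); cv2.imwrite(f"pics/{c}6.png",cv2.resize(im[v-40:v+40,u-50:u+50],None,fx=4,fy=4)); np.savez(c+"6.npz",X=pts(c,d,cc),p=im)
    if c=="scene": a=im
env.dwell(1.5); b,_=camera("scene"); u,v=map(int,proj("scene",BAR)); w=cv2.absdiff(a,b)[v-40:v+40,u-50:u+50]
print("max change near eye",w.max(),(w.max(2)>40).sum())
cv2.imwrite("pics/both6.png",np.hstack([cv2.imread("pics/scene6.png"),cv2.imread("pics/side6.png")])); st("end")
E
```

```text
open t20.39 s=-46.3 lat=-0.5 dz=-7.5 mm F along 0.4 lat 1.1 z -0.5
max change near eye 5 0
end t32.36 s=-106.3 lat=-0.6 dz=185.5 mm F along 0.1 lat 0.7 z -0.3
```

View pics/both6.png

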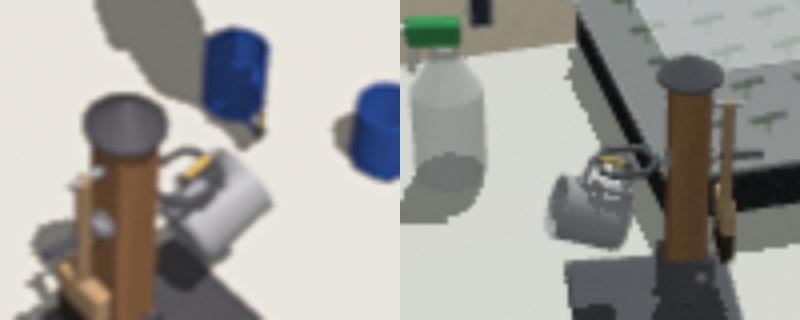

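The cup hangs tipped from the eye with the brass gate shut over the bar, and nothing changed over 1.5 s. A quick numeric check, then hand in.

```bash
python3 - <<'E'
from h import *
M=np.array([D,[-D[1],D[0],0],[0,0,1]])
W=np.concatenate([np.load(c+"6.npz")["X"].reshape(-1,3) for c in("scene","side")]); q=(W-BAR)@M.T
A=q[(q[:,2]<-.012)&(q[:,2]>-.13)&(abs(q[:,1])<.04)&(abs(q[:,0])<.08)&(q[:,0]<.03)]
print(len(A),np.percentile(A,[2,50,98],axis=0), "centre z est",.165+A[:,2].min()/2+A[:,2].max()/2)
r=cv2.minAreaRect((A[:,[0,2]]*1e3).astype(np.float32)); print(r)
job.job_done(); print(env.get_state()["time"])
E
```

```text
726 [[-0.04452478 -0.03153311 -0.07665182]
 [-0.00567737  0.0047363  -0.03803034]
 [ 0.02625613  0.03099201 -0.01498854]] centre z est 0.11486845518886052
((-8.929012298583984, -44.422760009765625), (74.04312896728516, 70.12504577636719), 74.1239242553711)
the job is handed in; nothing more can be done
the job is handed in; nothing more can be done
```

The steel cup now hangs by its closed snap hook from the eye, and the job is handed in; no verdict was reported. The robot's clock was at about 32 s of the 64 s allowed.

- **Pressing in:** I gripped the cup from above, square to its handle, and pressed the gate onto the middle of the cross-bar. It touched 65 mm in front of the bar, as predicted. The gate's downward force rose to about 7 N, vanished 27.5 mm after first touch, and a hard stop followed. The push reached about 9 N at the wrist, against the 20 N limit.
- **Gate shut:** pulling back was stopped 16 mm from the hard stop, which matches a shut gate. Both cameras also show the brass gate across the bar. I did not read the gate angle directly.
- **Hanging still:** after letting go I moved the arm clear and waited about 10 s. Two pictures 1.5 s apart showed no change near the eye.
- **Final position:** depth points put the cup's centre roughly 115–120 mm above the table and about 70 mm from the eye's root in plan. By eye, it is tipped about 1.2 rad.
- **Not measured:** I did not re-measure the bystanders after the job. The arm only passed above them and no unexpected contact was felt.

No check failed or disagreed.

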